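Hook the red status plate on the headed stud

TASK

A drying run has started, so put up the red status plate: pick it up by its black grip fin, tilt it to work its oblong eye past the wide head of the stud on the round grey stand, then level it and leave it lying flat on the stand, let go, with the stud's head above it so that it cannot lift straight off. Leave the green and blue plates where they are.

Things in the scene. Friction and masses are not known exactly. Their poses are not given: they have to be found in the camera images.
- plate_red: Red 4 mm metal plate, ~90 g, lying flat, eye end roughly towards the robot. Origin: eye centre, underside; z up, x lengthwise. Plate x -80 to +31 mm, y +-42. Through eye: x +-21, y +-32, so 10 mm rims at +x end and sides. Black upright grip fin on the solid tail, centred x -58, y 0: 30 mm long in x, 12 thick in y, top 40 mm above the underside. To pass the stud's head it tilts ~30 deg about its y.
- plate_green: Green status plate, same shape, size, fin and axes as the red one (111 x 84 x 4 mm, fin top 40 mm high), lying flat on the bench beside it; origin at its eye's centre, on the underside.
- plate_blue: Blue status plate, same shape, size, fin and axes as the red one (111 x 84 x 4 mm, fin top 40 mm high), lying flat on the bench beside it; origin at its eye's centre, on the underside.
- stud_head (a point): Centre of the underside of the stud's head, 45 mm above the bench, z up. Head: brass disc, 50 mm diameter, 5 thick. Neck: 10 mm diameter, 30 tall, on a round grey stand 230 mm across, 15 thick, all fixed. A level eye (42) cannot pass; tilted, its +x rim goes down beside the head and under it to the neck, then the tail comes down past the opposite side. Any heading will do.
Mind the look-alikes: they are no part of the job. What is shaped like the plate_red but purple is not meant.

How it is judged:
By the outcome, as a careful person would: the job done as asked, in the order asked, and still so for the second after the job is handed in, with the robot touching nothing.
It also fails if it takes over 50 s, if anything falls off the work surface, if the arm or the gripper's body presses on something with over 40 N, if the wrist force passes 120 N, or if a joint passes its speed limit or range.

ROBOT

A 6-joint arm with a two-finger parallel gripper is mounted at the origin on the work surface. World frame = base frame: x ahead of the robot, y to its left, z up, the work surface at z = 0. Lengths are in m, angles in rad, forces in N, time in s.
With the tool pointing down it reaches from about 0.35 to 0.725 m from the base axis. Payload 6 kg.
Tool frame: the origin (TCP) lies at the very end of the fingers, on their centre line; the grasp point (between the pads) lies 19 mm behind it; z points along the fingers, x is the direction in which the jaws open and shut, and the axes are right-handed (so a half turn about z gives the same grasp; the last joint's range is limited). The gripper opens to 85 mm and grips with 20 to 120 N. Pads are 22 mm wide; open, the fingers measure 114 mm over their backs; the gripper's body (76 mm by 85 mm) begins 54 mm behind the grasp point. The pads swing forward as they close: fully open they stand 13 mm farther back than shut.
Start: joints at [-0.987, 0.04, 0.085, 0, -1.615, -0.334], TCP at [0.148, -0.581, 0.231] pointing down, gripper open.
Joint ranges: [-2.56, 2.56], [-1.29, 2.01], [-1.08, 1.49], [-3.29, 1.98], [-2.81, -0.18], [-2.99, 2.99]. Speed limits (rad/s): [2.57, 2.57, 3.01, 3.14, 3.14, 3.14].

INTERFACE

Orientations are given as a 3x3 rotation matrix whose columns are the frame's x, y, z axes.
In Python, from cell import robot, ik, imaging, job gives the robot as it stands. The module is installed in compiled form; this text tells all that it offers. Calls block until the motion is done:
- robot.movep(position, orientation): joint-space move of the TCP to a pose.
- robot.movel(position, rotation=None, vel=0.15): straight line of the TCP; rotation=None keeps the orientation; vel is the mean speed in m/s.
- robot.goto_joints(angles): joint-space move.
- robot.grip(opening, squeeze=None): finger opening in m; squeeze is the grip in N (None keeps the last); returns when the fingers have stopped.
- robot.hold(seconds).
- ik(position, orientation): joint angles nearest the present ones, or None.
- imaging.read_camera(name): name is "scene" or "top" or "wrist"; returns the picture (420x560x3 uint8, blue, green, red); there is no depth.
- imaging.camera_params(name): a dict with "vfov" (degrees; the focal length in pixels is half the picture's height over the tangent of half this angle, whatever the lens; pixels are square), "cx", "cy" (the principal point, pixels), "rvec" (rotation vector, rad) and "tvec" (3), from world to camera coordinates, as OpenCV has them. Camera axes: x right, y down, z forward; pixel columns grow to the right and rows downward; lengths in m; the calibration is good to about 2 mm. A picture is of the moment at which its call begins: read the wrist's pose just before it. camera_params takes no time and is no camera call; for the wrist camera it gives the pose at the moment of the call.
A pose or a line that the arm cannot do raises robot.MotionError and nothing moves.
- job.sign_off(): hands the job in, once; it reports no verdict.
Readings, each from a call of its own:
- robot.get_t(): time.
- robot.get_joints(): joint angles.
- robot.get_qvel(): joint speeds.
- robot.get_joint_torque(): joint torques, N m.
- robot.get_tcp_pos(): TCP position.
- robot.get_ee_rot(): TCP orientation.
- robot.get_contact_force(): force on the tool from outside, world axes, zero at the start.
- robot.get_ft_torque(): the same for the moment, N m.
- robot.get_gripper_width(): finger opening in m.
Only numpy, scipy, OpenCV 4.12 (cv2) and the standard library are available. Lean on these libraries where they do the work, as an engineer would, in place of code of your own. Each camera call takes 0.05 s, during which the arm holds its last target. There are 200 camera calls.

## Working session

There is one attempt and no reset: what is moved stays moved. The work goes in short steps, each a Python script; the robot and the scene stay as the last script left them, time stands still between calls to the robot, and variables do not carry over. Pictures are saved under pics/ and viewed, about 8 in all and at most 12, crops included, and the job is handed in when it is done.

```bash
mkdir -p pics
cat > h.py <<'E'
import numpy as np, cv2
from cell import robot, ik, imaging, job
def shot(name, fn=None):
    p=imaging.camera_params(name); im=imaging.read_camera(name)
    if fn: cv2.imwrite('pics/'+fn,im)
    return im,p
def K(p,h=420):
    f=h/2/np.tan(np.radians(p['vfov'])/2)
    return np.array([[f,0,p['cx']],[0,f,p['cy']],[0,0,1.]])
def ray(p,uv,z):
    R=cv2.Rodrigues(np.array(p['rvec'],float))[0]; t=np.array(p['tvec'],float).ravel()
    uv=np.atleast_2d(uv).astype(float)
    d=(np.linalg.inv(K(p))@np.c_[uv,np.ones(len(uv))].T).T@R
    c=-R.T@t
    return c+d*((z-c[2])/d[:,2])[:,None]
def proj(p,X):
    return cv2.projectPoints(np.atleast_2d(X).astype(float),np.array(p['rvec'],float),np.array(p['tvec'],float),K(p),None)[0][:,0]
E
python3 - <<'E'
from h import *
a,p=shot('top','top1.png');b,q=shot('scene','scene1.png')
print(p,q)
E
```

```text
{'vfov': 53.08650112414194, 'cx': 282.29625630949187, 'cy': 214.3852630810683, 'rvec': array([ 2.14703263, -2.10034855,  0.16033222]), 'tvec': array([-0.0151374 ,  0.52965738,  0.82246173])} {'vfov': 55.91681588614361, 'cx': 276.4418879679029, 'cy': 207.94426782477655, 'rvec': array([ 2.26402038,  0.82756468, -0.30694751]), 'tvec': array([-0.39870605, -0.19721619,  1.00614616])}
```

View pics/top1.png

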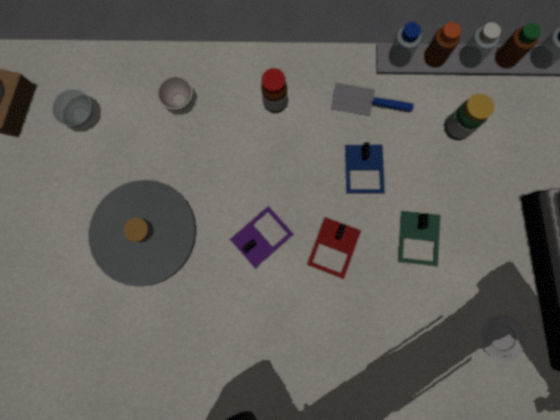

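View pics/scene1.png

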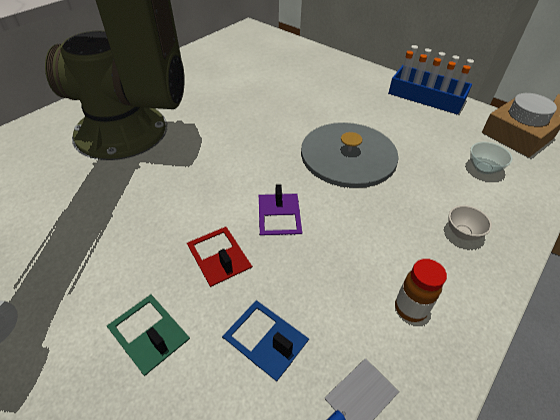

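Top view: the red plate is at (335,247), with its eye at the bottom (331,258) and its fin at (340,232). The look-alike is purple at (262,237), green is at (420,238) and blue at (365,168). The stand is at (142,232), with the brass head at (137,230). The red bottle cap at (273,80) is not a plate, so the one at (335,247) fits.

```bash
cat > meas.py <<'E'
from h import *
def redplate(im,p,z=0.004):
    hsv=cv2.cvtColor(im,cv2.COLOR_BGR2HSV)
    m=((hsv[...,0]<8)|(hsv[...,0]>172))&(hsv[...,1]>150)&(hsv[...,2]>50)
    m=m.astype(np.uint8)*255
    cs,h=cv2.findContours(m,cv2.RETR_CCOMP,cv2.CHAIN_APPROX_NONE)
    # plate = the contour with the largest hole
    holes=[i for i in range(len(cs)) if h[0][i][3]>=0]
    i=max(holes,key=lambda i:cv2.contourArea(cs[i])); o=cs[h[0][i][3]]; e=cs[i]
    out=[]
    for c in (o,e):
        X=ray(p,c[:,0],z)[:,:2]
        out.append(cv2.minAreaRect((X*1000).astype(np.float32)))
    return out,o,e
E
python3 - <<'E'
from meas import *
a=cv2.imread('pics/top1.png');b=cv2.imread('pics/scene1.png')
P={n:imaging.camera_params(n) for n in('top','scene')}
for n,im in(('top',a),('scene',b)):
    r,o,e=redplate(im,P[n]); print(n,r, cv2.boundingRect(o))
    hsv=cv2.cvtColor(im,cv2.COLOR_BGR2HSV)
    m=((hsv[...,0]>9)&(hsv[...,0]<25)&(hsv[...,1]>140)&(hsv[...,2]>60)).astype(np.uint8)
    k,l,s,c=cv2.connectedComponentsWithStats(m)
    for i in range(1,k):
        if s[i,4]>100: print(s[i],c[i],ray(P[n],c[i],.05))
    m=((hsv[...,1]<70)&(hsv[...,1]>15)&(hsv[...,0]>80)&(hsv[...,0]<125)&(hsv[...,2]<170)).astype(np.uint8)*255
    cs,_=cv2.findContours(m,0,1)
    for q in cs:
        if cv2.contourArea(q)>3000:
            X=ray(P[n],cv2.convexHull(q)[:,0],.015)[:,:2]; print('stand',cv2.boundingRect(q),cv2.minAreaRect((X*1000).astype(np.float32)))
# black fin in top
g=a[200:290,300:370].max(2)
k=(g<25).astype(np.uint8); n,l,s,c=cv2.connectedComponentsWithStats(k)
for i in range(1,n):
    if s[i,4]>20: print('fin',s[i],c[i]+[300,200],ray(P['top'],c[i]+[300,200],.03))
print('cam',*[(-cv2.Rodrigues(P[n]['rvec'])[0].T@P[n]['tvec']) for n in P])
cv2.imwrite('pics/crop1.png',np.hstack([cv2.resize(a[190:300,290:390],None,fx=4,fy=4),cv2.resize(a[175:285,85:195][:, :100],None,fx=4,fy=4)])*1)
E
```

```text
top [((468.3691711425781, -113.5010986328125), (78.99658203125, 105.95629119873047), 70.51648712158203), ((445.58514404296875, -105.02412414550781), (72.35090637207031, 50.31326675415039), 70.49536895751953)] (309, 219, 50, 59)
[437  26  22  21 146] [445.55479452  38.87671233] [[ 0.92693006 -0.35258451  0.05      ]]
[514  28  23  20 102] [522.1372549   40.94117647] [[ 0.92406262 -0.5184634   0.05      ]]
[466  94  27  26 509] [479.53045187 106.49115914] [[ 0.77048041 -0.41777868  0.05      ]]
[125 219  23  22 367] [136.04632153 229.3760218 ] [[0.49167069 0.29569369 0.05      ]]
scene [((471.2427673339844, -113.51734161376953), (83.50914001464844, 111.80404663085938), 70.17481994628906), ((473.009033203125, -113.88656616210938), (67.54366302490234, 97.30990600585938), 70.8576889038086)] (187, 227, 65, 60)
[341 132  21  14 223] [351.20627803 138.78475336] [[0.4959791  0.29654344 0.05      ]]
[406 272  36  28 328] [420.75609756 289.68597561] [[0.79916964 0.02833697 0.05      ]]
fin [36 25  8 14 57] [339.87719298 231.47368421] [[ 0.49883356 -0.12379317  0.03      ]]
cam [ 0.38333891 -0.02179517  0.8998809 ] [ 0.83181929 -0.39007046  0.60507235]
```

View pics/crop1.png

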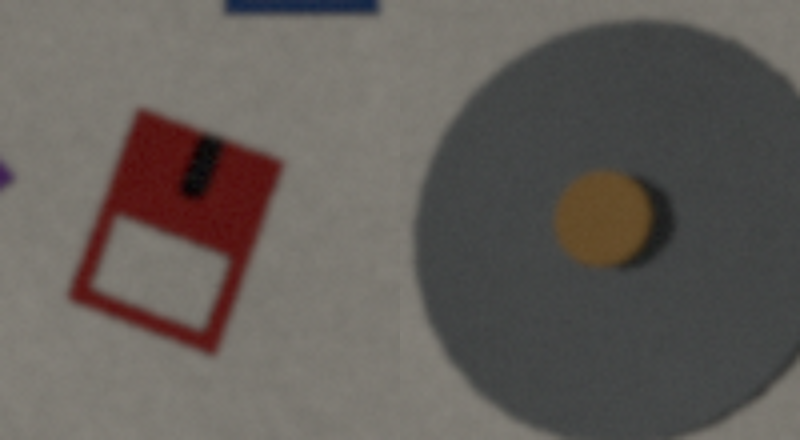

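The enlarged crop confirms the red plate with its fin and open eye. The head disc is clear at about (136,229). Next I'll define the geometry, check reach, and look from close by.

```bash
cat >> h.py <<'E'
from scipy.spatial.transform import Rotation as Ro
def plateR(psi,th): return (Ro.from_euler('z',psi,degrees=True)*Ro.from_euler('y',th,degrees=True)).as_matrix()
def RPT(s): return np.array([[0,s,0],[s,0,0],[0,0,-1.]])
G=np.array([-.058,0,.013])   # TCP in plate frame when gripped
def tcp(org,psi,th,s,g=G):   # plate origin pose -> tcp pose
    R=plateR(psi,th); return np.asarray(org)+R@g, R@RPT(s)
def rim(stud,psi,th,xr,zr,yoff=0):  # plate origin so that inner lower +x eye edge is at xr (along heading from stud), height zr
    R=plateR(psi,th); h=R0=plateR(psi,0)
    e=np.array([stud[0],stud[1],0])+h@[xr,yoff,zr]
    return e-R@np.array([.021,0,0])
E
python3 - <<'E'
from h import *
stud=[.4925,.2958]
for s in(1,-1):
    print('grasp',s,np.round(ik(*tcp([.446,-.105,0],160.4,0,s)),2))
    for psi in (160,185,211,235):
        r=[]
        for th,xr,zr in((30,.03,.09),(30,.03,.035),(30,.009,.035),(0,.009,.035),(0,.021,.015)):
            q=ik(*tcp(rim(stud,psi,th,xr,zr),psi,th,s)); r.append(None if q is None else np.round(q,2).tolist())
        print(s,psi,r)
E
```

```text
grasp 1 [ 0.15 -0.1  -0.46  0.   -1.22  1.08]
1 160 [[1.1, -0.21, -0.58, 0.56, -1.19, -0.1], [1.1, -0.17, -0.66, 0.59, -1.09, -0.16], [1.05, -0.14, -0.64, 0.6, -1.07, -0.12], [0.78, 0.15, -0.13, 0.0, -1.29, 0.45], [0.79, 0.14, -0.18, 0.0, -1.25, 0.43]]
1 185 [[1.07, -0.34, -0.68, 0.52, -0.99, 0.36], [1.06, -0.31, -0.76, 0.56, -0.88, 0.29], [1.02, -0.25, -0.72, 0.56, -0.85, 0.32], [0.81, 0.19, -0.08, 0.0, -1.29, 0.85], [0.82, 0.18, -0.14, 0.0, -1.25, 0.84]]
1 211 [[0.99, -0.41, -0.65, 0.29, -0.87, 0.98], [0.99, -0.37, -0.74, 0.32, -0.75, 0.94], [0.97, -0.31, -0.69, 0.31, -0.73, 0.96], [0.85, 0.21, -0.07, 0.0, -1.29, 1.26], [0.86, 0.19, -0.12, 0.0, -1.25, 1.26]]
1 235 [[0.86, -0.36, -0.5, -0.06, -0.91, 1.69], [0.86, -0.33, -0.57, -0.07, -0.8, 1.7], [0.87, -0.27, -0.53, -0.06, -0.79, 1.69], [0.9, 0.2, -0.08, 0.0, -1.29, 1.63], [0.9, 0.18, -0.14, 0.0, -1.25, 1.63]]
grasp -1 [ 0.15 -0.1  -0.46  0.   -1.22 -2.06]
-1 160 [None, [1.1, -0.17, -0.66, 0.59, -1.09, 2.98], None, [0.78, 0.15, -0.13, 0.0, -1.29, -2.7], [0.79, 0.14, -0.18, 0.0, -1.25, -2.71]]
-1 185 [[1.07, -0.34, -0.68, 0.52, -0.99, -2.79], [1.06, -0.31, -0.76, 0.56, -0.88, -2.85], [1.02, -0.25, -0.72, 0.56, -0.85, -2.82], [0.81, 0.19, -0.08, 0.0, -1.29, -2.29], [0.82, 0.18, -0.14, 0.0, -1.25, -2.3]]
-1 211 [[0.99, -0.41, -0.65, 0.29, -0.87, -2.16], [0.99, -0.37, -0.74, 0.32, -0.75, -2.2], [0.97, -0.31, -0.69, 0.31, -0.73, -2.18], [0.85, 0.21, -0.07, 0.0, -1.29, -1.88], [0.86, 0.19, -0.12, 0.0, -1.25, -1.89]]
-1 235 [[0.86, -0.36, -0.5, -0.06, -0.91, -1.45], [0.86, -0.33, -0.57, -0.07, -0.8, -1.44], [0.87, -0.27, -0.53, -0.06, -0.79, -1.45], [0.9, 0.2, -0.08, 0.0, -1.29, -1.51], [0.9, 0.18, -0.14, 0.0, -1.25, -1.51]]
```

All poses are reachable, so I'll use s=1 and heading 211°. Next are close looks with the wrist camera over the stud and then the plate.

Run:
```python
from meas import *
R=tcp([0,0,0],211,0,1)[1]
robot.movep([.49,.296,.25],R); a,p=shot('wrist','w_stud.png')
hsv=cv2.cvtColor(a,cv2.COLOR_BGR2HSV)
m=((hsv[...,0]>9)&(hsv[...,0]<25)&(hsv[...,1]>140)&(hsv[...,2]>60)).astype(np.uint8)*255
cs,_=cv2.findContours(m,0,1)
for c in cs:
    if cv2.contourArea(c)>200:
        X=ray(p,cv2.convexHull(c)[:,0],.05); print(cv2.boundingRect(c),np.array(cv2.minEnclosingCircle((X[:,:2]*1000).astype(np.float32)),dtype=object), cv2.minAreaRect((X[:,:2]*1000).astype(np.float32)))
print('cam',-cv2.Rodrigues(p['rvec'])[0].T@p['tvec'])
P,R=tcp([.446,-.105,0],160.4,0,1)
robot.movep([*(P[:2]),.20],R); b,p=shot('wrist','w_red.png')
try:
    r,o,e=redplate(b,p); print(r,cv2.boundingRect(o),cv2.boundingRect(e))
except Exception as ex: print(ex)
print('cam',-cv2.Rodrigues(p['rvec'])[0].T@p['tvec'],robot.get_t())
cv2.imwrite('pics/ws.png',np.hstack([cv2.resize(a,(400,300)),cv2.resize(b,(400,300))]))
```

```text
(258, 151, 49, 49) [(493.88055419921875, 297.2092590332031) 24.299034118652344] ((494.4469909667969, 297.1517639160156), (47.66917419433594, 47.23259735107422), 30.860797882080078)
cam [0.55105461 0.33128056 0.39205631]
[((470.0369567871094, -115.0566635131836), (82.33378601074219, 108.3518295288086), 70.40616607666016), ((447.46136474609375, -106.697021484375), (67.38203430175781, 44.416263580322266), 70.40679931640625)] (241, 159, 86, 105) (250, 215, 67, 42)
cam [ 0.56771458 -0.148249    0.34214855] 5.05
```

View pics/ws.png

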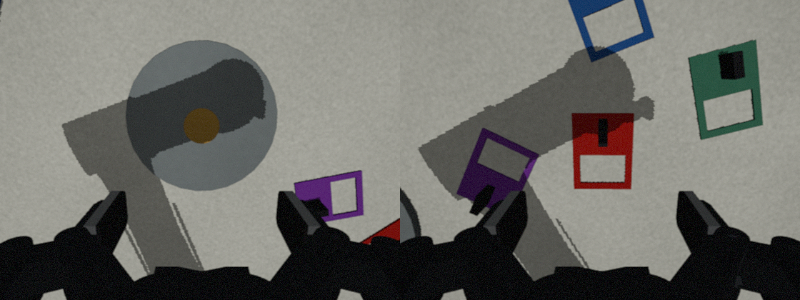

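Both wrist pictures agree with the top view to within 2 mm. The head is at (200,125) in the left half and the red plate at (603,150) in the right half, with its fin at (603,132). I'll grasp now.

Run:
```python
from meas import *
robot.grip(.05,80)
P,R=tcp([.4468,-.1064,0],160.4,0,1)
robot.movel([P[0],P[1],.08],R)
robot.movel(P,vel=.08); print('F',robot.get_contact_force())
robot.grip(0,80); print('w',robot.get_gripper_width(),robot.get_contact_force(),robot.get_tcp_pos()-P)
robot.movel(P+[0,0,.15],vel=.12)
print('w',robot.get_gripper_width(),robot.get_contact_force())
# level at heading 211, between
P,R=tcp([.40,.07,.17],211,0,1); robot.movep(P,R)
b,p=shot('wrist'); c,q=shot('scene'); d,k=shot('top')
for n,im,pp in(('wrist',b,p),('top',d,k)):
  try:
    r,o,e=redplate(im,pp,.174); print(n,r)
  except Exception as ex: print(n,ex)
print(robot.get_t(),robot.get_tcp_pos()-P)
cv2.imwrite('pics/held.png',np.hstack([cv2.resize(x,(400,300)) for x in (b,c)]))
```

```text
F [ 0.84137362 -0.31633706  0.003395  ]
w 0.010613866643373177 [-0.16265787  0.24186382  2.33663616] [4.33733587e-04 1.67851746e-05 6.36543270e-04]
w 0.010682133326146414 [ 0.3566856   0.62227714 -1.10262542]
wrist [((447.97845458984375, 97.32093811035156), (48.52970886230469, 82.93385314941406), 30.79330825805664), ((421.50323486328125, 113.5250244140625), (0.6985177993774414, 0.816480278968811), 77.70808410644531)]
top [((405.07879638671875, 71.51116943359375), (71.92938995361328, 83.65946960449219), 30.653907775878906), ((398.5902099609375, 68.24142456054688), (48.9678955078125, 70.72135162353516), 31.17315101623535)]
10.3333 [ 0.00029204 -0.00110222 -0.00031389]
```

View pics/held.png

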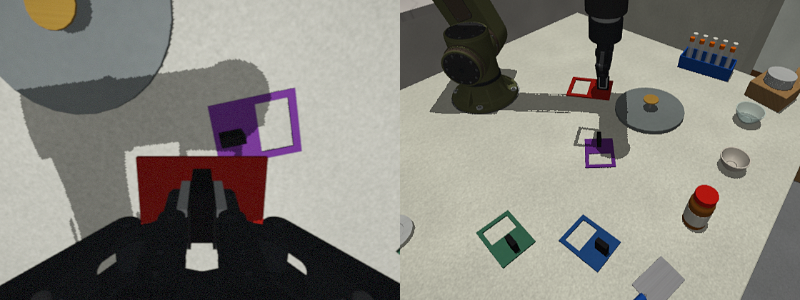

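The plate is held level and straight. The eye in the top view is off by the same amount as that camera's stud offset, so the grasp is as planned. Now I'll tilt it over the stud and check before going down.

Run:
```python
from meas import *
S=[.4935,.297]; psi=211
robot.movep(*tcp(rim(S,psi,30,.030,.14),psi,30,1))
robot.movel(*tcp(rim(S,psi,30,.030,.075),psi,30,1))
print(robot.get_contact_force(),robot.get_t())
robot.movel(*tcp(rim(S,psi,30,.030,.035),psi,30,1),vel=.05)
print(robot.get_contact_force(),robot.get_t(),robot.get_gripper_width())
c,q=shot('scene','t_s.png'); d,k=shot('top','t_t.png')
def crop(im,p,w=70,h=70):
    u,v=proj(p,[*S,.05])[0].astype(int); return cv2.resize(im[max(v-h,0):v+h,max(u-w,0):u+w],(400,400))
cv2.imwrite('pics/tilt.png',np.hstack([crop(c,q),crop(d,k)]))
```

```text
[ 0.43838192  0.7524961  -0.61033105] 11.7917
[-0.50518304  0.97086239 -1.29612701] 12.7417 0.010738321835106064
```

View pics/tilt.png

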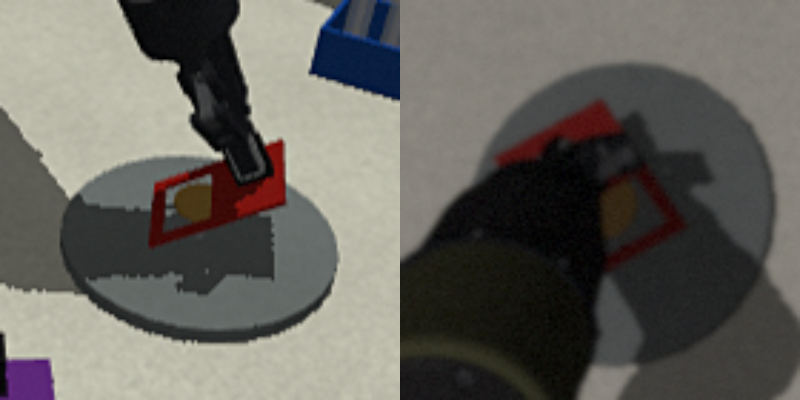

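The head sits inside the tilted eye (left crop at (192,203)), with the lower rim beyond its edge and no contact force. I'll slide the rim under, level, centre and lower, checking forces at each step.

Run:
```python
from meas import *
S=[.4935,.297]; psi=211; F0=robot.get_contact_force()
for th,xr,zr in((30,.018,.035),(30,.009,.035),(24,.009,.035),(18,.009,.034),(9,.009,.033),(0,.010,.030),(0,.021,.027),(0,.021,.018)):
    robot.movel(*tcp(rim(S,psi,th,xr,zr),psi,th,1),vel=.04)
    f=robot.get_contact_force(); print(th,xr,zr,np.round(f,1),round(robot.get_t(),1))
    if np.linalg.norm(f-F0)>6: print('STOP'); break
c,q=shot('scene'); d,k=shot('top'); w,_=shot('wrist')
def crop(im,p,w=70,h=70):
    u,v=proj(p,[*S,.05])[0].astype(int); return cv2.resize(im[max(v-h,0):v+h,max(u-w,0):u+w],(400,400))
cv2.imwrite('pics/level.png',np.hstack([crop(c,q),cv2.resize(w[:, 70:490],(400,400))]))
```

```text
30 0.018 0.035 [ 0.   0.2 -1.8] 13.3
30 0.009 0.035 [-0.6  0.1 -1.1] 13.7
24 0.009 0.035 [ 0.2  0.1 -0.8] 14.0
18 0.009 0.034 [-0.1  0.  -0.2] 14.4
9 0.009 0.033 [-0.6  0.4 -0.5] 14.9
0 0.01 0.03 [-0.7  0.1 -0.6] 15.4
0 0.021 0.027 [-0.3  0.1 -1.5] 15.9
0 0.021 0.018 [ 0.7  0.3 -1.5] 16.2
```

View pics/level.png

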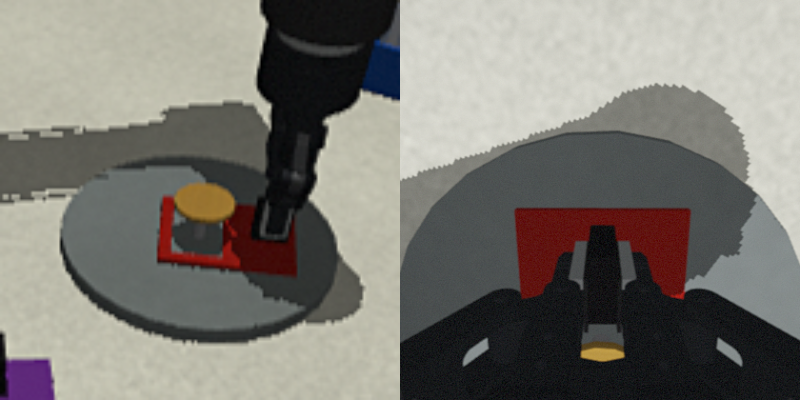

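The plate is level under the head (left crop: head at (205,202), eye around the neck), and the forces stayed near zero. Now I'll lower it, release and retreat.

Run:
```python
from meas import *
S=[.4935,.297]; psi=211
for zr in (.0165,.0155,.015,.0145):
    robot.movel(*tcp(rim(S,psi,0,.021,zr),psi,0,1),vel=.02)
    f=robot.get_contact_force(); print(zr,np.round(f,1))
    if f[2]>3: break
robot.grip(.04); robot.hold(.2); print(robot.get_contact_force())
P=robot.get_tcp_pos(); robot.movel(P+[0,0,.05],vel=.08); robot.movel(P+[0,0,.16],vel=.2)
robot.movep([.45,.0,.25],robot.get_ee_rot()); robot.hold(.5)
c,q=shot('scene'); d,k=shot('top')
r,o,e=redplate(d,k,.019); print(r); print('head top',ray(k,[136.05,229.4],.05),robot.get_t(),robot.get_contact_force())
def crop(im,p,w=70,h=70):
    u,v=proj(p,[*S,.05])[0].astype(int); return cv2.resize(im[max(v-h,0):v+h,max(u-w,0):u+w],(400,400))
cv2.imwrite('pics/done.png',np.hstack([crop(c,q),crop(d,k)]))
```

```text
0.0165 [ 0.3  0.3 -2. ]
0.0155 [-0.   0.4 -0.5]
0.015 [-1.6 -0.1  2.3]
0.0145 [-3.7 -0.7  5.7]
[-0.08418475 -0.12275497 -0.43410076]Traceback (most recent call last):
  File "<stdin>", line 11, in <module>
  File "meas.py", line 9, in redplate
    i=max(holes,key=lambda i:cv2.contourArea(cs[i])); o=cs[h[0][i][3]]; e=cs[i]
ValueError: max() iterable argument is empty
```

Run:
```python
from meas import *
S=[.4935,.297]
c,q=shot('scene'); d,k=shot('top')
hsv=cv2.cvtColor(d,cv2.COLOR_BGR2HSV); u,v=proj(k,[*S,.05])[0].astype(int)
m=((((hsv[...,0]<8)|(hsv[...,0]>172))&(hsv[...,1]>130)&(hsv[...,2]>40))).astype(np.uint8); m2=np.zeros_like(m); m2[v-60:v+60,u-60:u+60]=m[v-60:v+60,u-60:u+60]
pts=np.argwhere(m2)[:,::-1]; X=ray(k,pts,.019)[:,:2]
print('outer',cv2.minAreaRect((X*1000).astype(np.float32)),'expect centre',np.array(S)+plateR(211,0)[:2,0]*-.0245,'t',robot.get_t(),robot.get_contact_force())
def crop(im,p,w=70,h=70):
    u,v=proj(p,[*S,.05])[0].astype(int); return cv2.resize(im[max(v-h,0):v+h,max(u-w,0):u+w],(400,400))
cv2.imwrite('pics/done.png',np.hstack([crop(c,q),crop(d,k)]))
```

```text
outer ((0.0, 0.0), (0.0, 0.0), 0.0) expect centre [0.5145006  0.30961843] t 21.45 [ 0.44631256  0.30477107 -0.05608585]
```

View pics/done.png

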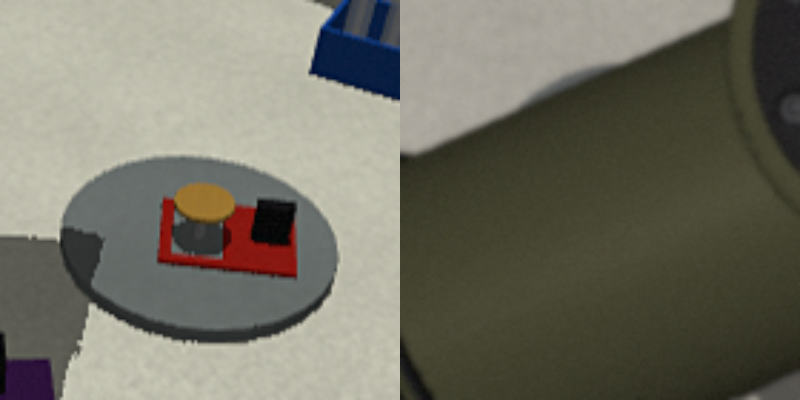

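The scene view shows the plate flat on the stand under the head, let go. The arm blocks the top camera, so I'll move it aside, measure from there, and hand in if the numbers fit.

Run:
```python
from meas import *
S=[.4935,.297]
robot.goto_joints([-0.987,0.04,0.085,0,-1.615,-0.334]); robot.hold(.3)
d,k=shot('top','final_t.png'); a=cv2.imread('pics/top1.png')
r,o,e=redplate(d,k,.019); ex=np.array(S)+plateR(211,0)[:2,0]*-.0245
print('outer',r[0],'expect',ex)
hsv=[cv2.cvtColor(x,cv2.COLOR_BGR2HSV) for x in (a,d)]
for n,lo,hi in(('green',60,90),('blue',100,118)):
    for h in hsv:
        m=(h[...,0]>lo)&(h[...,0]<hi)&(h[...,1]>110)&(h[...,2]>40); m[:130]=0; print(n,np.argwhere(m).mean(0),m.sum())
ok=np.hypot(*(np.array(r[0][0])/1000-ex))<.006
print(ok,robot.get_t(),robot.get_contact_force())
if ok: job.sign_off()
```

```text
outer ((512.485107421875, 308.4832458496094), (108.38970947265625, 81.77043151855469), 30.86277961730957) expect [0.5145006  0.30961843]
green [227.65740741 418.00925926] 108
green [227.76635514 417.79439252] 107
blue [163.43473571 363.74002157] 927
blue [163.51027027 363.72      ] 925
True 24.1333 [-0.15560568 -0.21849079 -0.47937863]
the job is handed in; nothing more can be done
```

The red plate is on the stand: flat, let go, with its eye around the neck and the stud's head above it. I picked it up by its black fin, tilted it 30° past the head, slid its rim under, levelled it, and lowered it until it touched the stand. I handed the job in at about 24 s.

- **Placing:** in the last top picture, the plate is centred within about 2.5 mm of where I aimed, which matches that camera's known offset. Its size and heading read as a level plate at the planned angle.
- **Forces:** contact stayed under about 7 N at every point I checked; the largest reading was on touching down. It was near zero at hand-in, with the arm back at its start pose.
- **Other plates:** the green and blue plates did not move (less than 0.3 pixel). The purple look-alike was not touched, though I did not measure it at the end.
- **Failed check:** one check failed at first because the arm blocked the top camera. I repeated it with the arm moved aside, and it passed.

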